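# Hang and lock the missing front beam of a bottle rack

### The job

Fit the blue front beam to the white bottle rack: put both its steel hooks through the open slots of the two front uprights, then push it down until it is fully home and both blue spring catches have snapped shut over the ears at its ends. Leave it hanging there on its own, and do not shove, tip or carry off the jars, the bottle or the hammer lying about.

Things in the scene. Friction and masses are not known exactly. Their poses are not given: they have to be found in the camera images.
- beam: Loose blue steel beam, about 0.22 kg, standing on its underside on the table. Bar 25 (x) by 184 (y) by 40 (z) mm; origin at the centre of the bar's underside, z up, y along the bar; the hooks are on its +x face. At each end a steel ear 15 (x) by 8 (y) by 6 (z) mm, 17 to 23 mm above the underside, reaches y = -100 and +100 mm.
- beam_grip (a point): Middle of the bar, 22 mm above its underside: a good place to grip it from above across its 25 mm thickness, on the table and also when hung (the gap between the uprights is free at that height).
- hook_left (a point): Middle of the tip of the beam's hook at y = +86 mm, 23 mm ahead (x) of the beam's origin and 22 mm above its underside. Hook: a stub 10 mm wide (y) and 6 mm thick (30 to 36 mm above the underside) out of the +x face, then after a 5.5 mm gap a lip 5 mm thick hanging from it, 8 to 36 mm above the underside. It sticks out 10.5 mm.
- hook_right (a point): The same for the hook at y = -86 mm.
- rack: White slotted-steel bench rack, fixed, turned a little. Origin on the table under the middle of the plane x = 0, the front face of its two slotted strips; the beam comes from -x, +x goes back into the rack, y along the front. Uprights at y = -86 and +86 mm, 44 mm wide, 240 mm tall, gap 128 mm. Behind the front a board 16 mm thick, to x = 139 mm, with two jars.
- slot_left (a point): Centre of the open slot of the left (+y) strip, on the front face, at its LOWEST setting: 179.5 mm above the table; slot 13 mm wide, 31 mm high, strip 4 mm thick, room for the lip behind. Both strips are clamped at the same height, 0 to 12 mm above lowest; that offset is NOT in this reading: see or feel for it. Small dark marks are no openings.
- slot_right (a point): The same for the right (-y) strip. With the beam parallel to the rack, hooks pass when its underside is 156 to 159 mm above the table plus the offset. A hook that misses strikes the strip with the beam's origin at x = -23 mm in the rack's frame; hooks that pass let the bar come flush, origin at x = -12.5 mm.
- home (a point): Place of the beam's origin when home, strips at their lowest: 134 mm above the table (plus the offset, 0 to 12 mm), x = -12.5 to -14 mm, y = 0 in the rack's frame. It is about 23 mm below where the hooks enter; there the stubs rest on the slots' lower edges and the lips hang behind the strips. Let go, it droops forward about 0.05 rad in its play; that is right.
- catch_left (a joint): Blue spring catch by the left (+y) upright, in front of the strip and moving with it. 0 m = sprung in (at the start and when locked), grows outwards to 0.009. Its nose slopes on top: the ear coming down pushes it out some 4 mm from about 19 mm above home, and it snaps back over the ear when home. Both together need 6 to 14 N of push; the beam's weight is not enough.
- catch_right (a joint): The same catch by the right (-y) upright. The noses are flat below: a locked beam can not be lifted out.
- jar_a: Bystander, leave alone: left small jar on the rack's board, 48 mm across, 75 mm tall; origin at the centre of its foot.
- jar_b: Bystander, leave alone: right small jar on the rack's board, 48 mm across, 75 mm tall; origin at the centre of its foot.
- jar_c: Bystander, leave alone: white jar standing on the table, 72 mm across, 120 mm tall; origin at the centre of its foot.
- jar_d: Bystander, leave alone: white jar standing on the table, 72 mm across, 120 mm tall; origin at the centre of its foot.
- amber: Bystander, leave alone: amber bottle standing on the table, 74 mm across, 170 mm tall; origin at the centre of its foot.
- mallet: Bystander, leave alone: hammer 220 mm long lying on the table at the left; origin under its middle.
There are look-alikes about, which are no part of the job. Of the things that look like the beam, the smallest one is meant.

How it is judged:
By the outcome, as a careful person would: the job done as asked, in the order asked, and still so for the second after the job is handed in, with the robot touching nothing.
It also fails if it takes over 64 s, if anything falls off the work surface, if the arm or the gripper's body presses on something with over 40 N, if the wrist force passes 120 N, or if a joint passes its speed limit or range.

### The arm

A 7-joint arm with a two-finger parallel gripper is mounted at the origin on the work surface. World frame = base frame: x ahead of the robot, y to its left, z up, the work surface at z = 0. Lengths are in m, angles in rad, forces in N, time in s.
With the tool pointing down it reaches from about 0.4 to 0.925 m from the base axis. Payload 4.1 kg.
Tool frame: the origin (TCP) lies on the centre line of the jaws, within the pads' length; the fingertips stand ctrl.nose_length ahead of it and the grasp point (between the pads) is the TCP (ctrl.nose_length is the distance from the TCP to the fingertips, in m); z points along the fingers, y is the line along which they close (so a half turn about z gives the same grasp; the last joint's range is limited). The gripper opens to 85 mm and grips with 20 to 120 N. Pads are 22 mm wide; open, the fingers measure 114 mm over their backs; the gripper's body (76 mm by 85 mm) begins 54 mm behind the grasp point. The pads swing forward as they close: fully open they stand 13 mm farther back than shut.
Start: joints at [1.243, 0.398, 0.045, 1.537, -0.019, 1.207, -0.051], TCP at [0.147, -0.633, 0.25] pointing down, gripper open.
Joint ranges: [-2.82, 2.82], [-0.49, 2.23], [-1.37, 1.46], [0, 2.46], [-1.36, 4.5], [0.23, 2], [-2.94, 2.94]. Speed limits (rad/s): [2.57, 2.57, 3.14, 3.14, 3.14, 3.14, 3.14].

### API

Orientations are given as a unit quaternion [w, x, y, z].
In Python, from rig import ctrl gives the robot as it stands. The module is installed in compiled form; this text tells all that it offers.
- The arm moves only by the shell command python3 -m pendant 'ROWS' [OPENING]. ROWS is JSON, a list of rows, each a list of 2 entries, a list of its own where there are three numbers: the shift along the tool's x, y, z in cm, then the turn, a rotation vector about the tool's x, y, z in degrees. A call has 1 to 10 rows; each row is the pose to reach, as a shift and turn from the pose commanded when the call began, along the tool's axes at that moment; what a row does not reach only later rows make up. A row lasts 1/8 s, in which the tool goes at most 62.5 mm and 10.7 degrees, less where a joint would pass 70% of its speed; a pose out of reach is approached as far as the arm can. A call with a gripper value outside its range is refused whole. OPENING is the closure in counts, from 0 (fully open) to 255 (shut), set as the call begins (- or left out, the last holds). The fingers move at their own pace and stop on an object; the grip force is fixed at half the most. Time passes only in rows, so rows that repeat a pose let the fingers close. It gives the time, the measured TCP pose, the force and the opening at its end, in the units of the state.
- ctrl.read_state(): the state, without advancing time (a new reading comes with each control period).
- ctrl.capture(name): name is "scene" or "side" or "wrist"; returns (picture, depth): 400x640x3 uint8, red, green, blue; 400x640 float32, m along the optical axis (not along the pixel's ray), 0 where there is no reading.
- ctrl.camera_info(name): a dict with "vfov" (degrees; the focal length in pixels is half the picture's height over the tangent of half this angle, whatever the lens; pixels are square), "cx", "cy" (the principal point, pixels), "dist" ([k1, k2, p1, p2, k3] as OpenCV has them; the pictures are not rectified), "camera_from_world" (4x4, takes a point from world to camera coordinates). Camera axes: x right, y up, looking along -z (the intrinsics and any distortion apply to the point x, -y, -z); pixel columns grow to the right and rows downward; lengths in m; the calibration is good to about 2 mm. A picture is of the moment at which its call begins: read the wrist's pose just before it. camera_info takes no time and is no camera call; for the wrist camera it gives the pose at the moment of the call.
- ctrl.close_job(): hands the job in, once; it reports no verdict.
The state is a dict: "time": time; "joint_pos": joint angles; "dq": joint speeds; "tau": joint torques, N m; "position": TCP position; "ee_rot": TCP orientation; "contact_force": force on the tool from outside, world axes, zero at the start; "torque": the same for the moment, N m; "width": opening from 0.0 (shut) to 1.0 (fully open).
Only numpy, scipy, OpenCV 4.12 (cv2) and the standard library are available. Lean on these libraries where they do the work, as an engineer would, in place of code of your own. Each camera call takes 0.05 s, during which the arm holds its last target. There are 200 camera calls.

## Working session

There is one attempt and no reset: what is moved stays moved. The work goes in short steps, Python scripts to look and compute and a shell command to move; the robot and the scene stay as the last step left them, time stands still between calls to the robot, and variables do not carry over. Pictures are saved under pics/ and viewed, on a budget of 10 in all, crops included, one or two more only if the job needs it, and the job is handed in when it is done.

```bash
mkdir -p pics
cat > h.py <<'E'
import numpy as np, cv2
from rig import ctrl
def cam(n):
    i=ctrl.camera_info(n); f=200/np.tan(np.radians(i["vfov"]/2))
    K=np.array([[f,0,i["cx"]],[0,f,i["cy"]],[0,0,1]]); return K,np.array(i["dist"],float),np.array(i["camera_from_world"])
def unproj(C,uv,d):
    K,D,T=C; uv=np.asarray(uv,float).reshape(-1,1,2)
    p=cv2.undistortPoints(uv,K,D).reshape(-1,2); d=np.asarray(d,float).reshape(-1)
    c=np.c_[p[:,0]*d,-p[:,1]*d,-d,np.ones(len(d))]
    return (np.linalg.inv(T)@c.T).T[:,:3]
def proj(C,P):
    K,D,T=C; P=np.asarray(P,float).reshape(-1,3); c=(T@np.c_[P,np.ones(len(P))].T).T[:,:3]*[1,-1,-1]
    return cv2.projectPoints(c,np.zeros(3),np.zeros(3),K,D)[0].reshape(-1,2)
def snap(n,tag):
    C=cam(n); im,d=ctrl.capture(n); cv2.imwrite(f"pics/{tag}.png",im[:,:,::-1]); np.savez(f"{tag}.npz",im=im,d=d,K=C[0],D=C[1],T=C[2]); return C,im,d
def load(tag):
    z=np.load(f"{tag}.npz"); return (z["K"],z["D"],z["T"]),z["im"],z["d"]
def cloud(tag):
    C,im,d=load(tag); v,u=np.mgrid[:400,:640]; return unproj(C,np.c_[u.ravel(),v.ravel()],d.ravel()).reshape(400,640,3),im,d
E
python3 - <<'E'
from h import *
s=ctrl.read_state(); print(s, ctrl.nose_length)
for n in("scene","side"):
    C,_,_=snap(n,n+"0"); print(n,np.linalg.inv(C[2])[:3,3],C[0][0,0])
a=[cv2.imread(f"pics/{n}0.png") for n in("scene","side")]
cv2.imwrite("pics/both.png",cv2.resize(np.vstack(a),(0,0),fx=.75,fy=.75))
E
```

```text
{'time': 0.0, 'joint_pos': array([ 1.24299417,  0.39916071,  0.045031  ,  1.53786738, -0.01868349,
        1.20688536, -0.05068622]), 'dq': array([-0.00011126,  0.00043302, -0.00038335,  0.00072304, -0.00061221,
        0.00013927,  0.00072047]), 'tau': array([ 9.15732744e-05, -4.75116420e+01,  1.36490609e+00, -2.54222202e+01,
        1.17188113e-02,  9.52736969e-03, -9.91788454e-06]), 'position': array([ 0.14731512, -0.63248381,  0.2492892 ]), 'ee_rot': array([-9.32607505e-04,  9.93455196e-01,  1.14218522e-01, -1.80231295e-04]), 'contact_force': array([-0.28761427,  0.52029511, -0.64436984]), 'torque': array([-0.01387528, -0.00811445,  0.0011045 ]), 'width': 0.9986782272616216} 0.019
scene [1.31009836 0.15469157 0.90425807] 398.9699358774363
side [-0.20733989  1.01134628  1.04759437] 484.5366465114749
```

View pics/both.png

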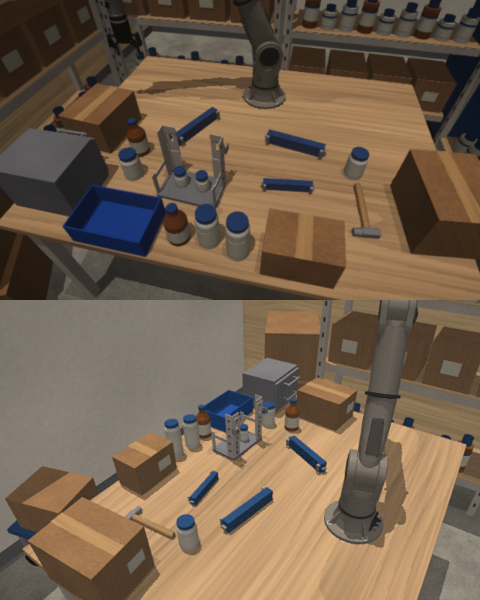

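Three beam look-alikes appear in the scene picture (full-scale pixels): A (264,167), B (395,191) and C (384,247). The rack is at about (257,225). Next I measure them by depth.

Run:
```python
from h import *
for tag,seeds in (("scene0",[(264,167),(395,191),(384,247)]),("side0",[(408,605-400),(328,680-400),(272,650-400)])):
    P,im,d=cloud(tag)
    hsv=cv2.cvtColor(im,cv2.COLOR_RGB2HSV)
    m=((hsv[...,0]>100)&(hsv[...,0]<125)&(hsv[...,1]>120)&(P[...,2]>.008)&(P[...,2]<.08)&(d>0)).astype(np.uint8)
    n,L,st,ce=cv2.connectedComponentsWithStats(m)
    for i in range(1,n):
        if st[i,4]<150: continue
        q=P[L==i]; t=q[q[:,2]>np.percentile(q[:,2],95)-.006]
        r=cv2.minAreaRect(t[:,:2].astype(np.float32)*1000)
        print(tag,ce[i].round(),st[i,4],"top z",np.percentile(q[:,2],[50,95]).round(3),"rect",np.round(r[0],0),np.round(r[1],0),round(r[2],1))
C,im,d=load("scene0")
a=cv2.resize(im[150:290,200:450],(800,448),interpolation=cv2.INTER_CUBIC)
cv2.imwrite("pics/crop1.png",a[:,:,::-1])
# rack: high points
P,im,d=cloud("scene0")
m=(P[...,2]>.1)&(P[...,2]<.26)&(P[...,0]>.3)&(P[...,0]<.9)&(d>0)
for tag in("scene0","side0"):
    P,im,d=cloud(tag)
    m=((P[...,2]>.19)&(P[...,2]<.255)&(P[...,0]>.35)&(P[...,0]<.95)&(d>0)).astype(np.uint8)
    n,L,st,ce=cv2.connectedComponentsWithStats(m)
    for i in range(1,n):
        if st[i,4]>30: q=P[L==i]; print(tag,ce[i].round(),st[i,4],np.percentile(q,5,axis=0).round(3),np.percentile(q,95,axis=0).round(3))
```

```text
scene0 [260. 163.] 374 top z [0.053 0.056] rect [ 334. -257.] [ 32. 241.] 63.6
scene0 [395. 186.] 463 top z [0.054 0.057] rect [361. 189.] [238.  32.] 79.2
scene0 [384. 243.] 381 top z [0.04  0.043] rect [588. 180.] [ 24. 177.] 6.8
scene0 [143. 272.] 2111 top z [0.047 0.077] rect [ 806. -398.] [129. 287.] 32.1
scene0 [165. 316.] 2050 top z [0.046 0.077] rect [ 925. -319.] [138. 302.] 32.6
side0 [301. 136.] 788 top z [0.047 0.077] rect [ 925. -416.] [260. 126.] 56.8
side0 [327. 144.] 235 top z [0.057 0.078] rect [ 779. -385.] [201.  11.] 89.6
side0 [290. 162.] 310 top z [0.046 0.077] rect [ 834. -233.] [ 11. 115.] 88.1
side0 [408. 204.] 770 top z [0.05  0.057] rect [ 328. -254.] [ 36. 246.] 63.0
side0 [272. 249.] 477 top z [0.038 0.043] rect [581. 182.] [ 25. 181.] 7.4
side0 [329. 278.] 1182 top z [0.052 0.057] rect [354. 191.] [245.  34.] 79.2
scene0 [221. 176.] 370 [ 0.589 -0.278  0.193] [ 0.627 -0.231  0.239]
scene0 [ 56. 207.] 5997 [ 0.676 -0.759  0.196] [ 0.864 -0.522  0.201]
scene0 [290. 188.] 285 [ 0.599 -0.099  0.194] [ 0.642 -0.056  0.24 ]
scene0 [600. 246.] 7189 [0.497 0.585 0.198] [0.757 0.752 0.203]
side0 [450.  16.] 173 [ 0.808 -1.847  0.194] [ 0.899 -1.813  0.252]
side0 [407.  43.] 1532 [ 0.689 -1.475  0.196] [ 0.941 -1.094  0.253]
side0 [470.  56.] 795 [ 0.392 -1.301  0.193] [ 0.647 -1.24   0.252]
side0 [360.  93.] 1368 [ 0.665 -0.766  0.194] [ 0.857 -0.522  0.203]
side0 [344. 136.] 161 [ 0.583 -0.28   0.193] [ 0.625 -0.232  0.241]
side0 [309. 159.] 275 [ 0.594 -0.099  0.193] [ 0.638 -0.056  0.242]
side0 [115. 316.] 9166 [0.484 0.592 0.197] [0.74  0.791 0.203]
```

View pics/crop1.png

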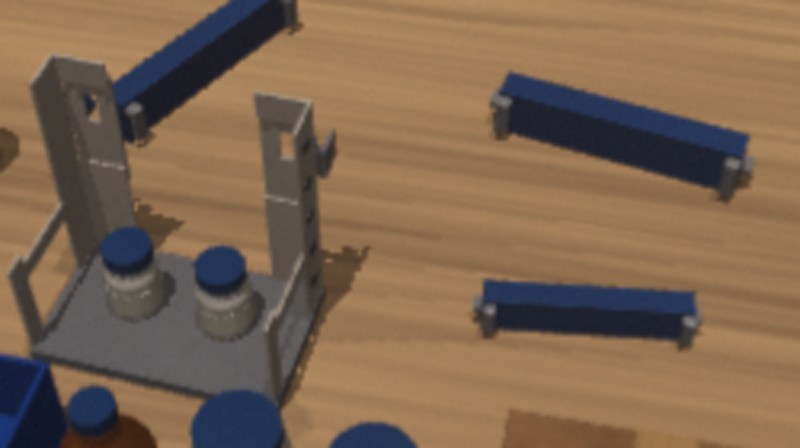

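Run:
```python
from h import *
H=np.full((560,800,3),255,np.uint8)
for tag,c in (("scene0",(0,0,255)),("side0",(255,0,0))):
    P,im,d=cloud(tag); q=P[(d>0)&(P[...,2]>.10)&(P[...,2]<.245)&(P[...,0]>.54)&(P[...,0]<.78)&(P[...,1]>-.32)&(P[...,1]<-.02)]
    for x,y,z in q:
        if .15<z: cv2.circle(H,(int((-.02-y)*2600),int((.78-x)*2300)),1,c,-1)
    # slot-holes check: print column profile
cv2.imwrite("pics/top.png",H)
a=[]
for tag,(u,v) in (("scene0",(255,190)),("side0",(327,150))):
    im=load(tag)[1]; a.append(cv2.resize(im[v-45:v+45,u-60:u+60],(720,540),interpolation=cv2.INTER_CUBIC))
o=np.hstack([cv2.resize(a[0],(400,300)),cv2.resize(a[1],(400,300))])[:,:,::-1]
cv2.imwrite("pics/topcrop.png",np.vstack([o,cv2.resize(H,(800,300),interpolation=cv2.INTER_AREA)]))
```

```text
(no output)
```

View pics/topcrop.png

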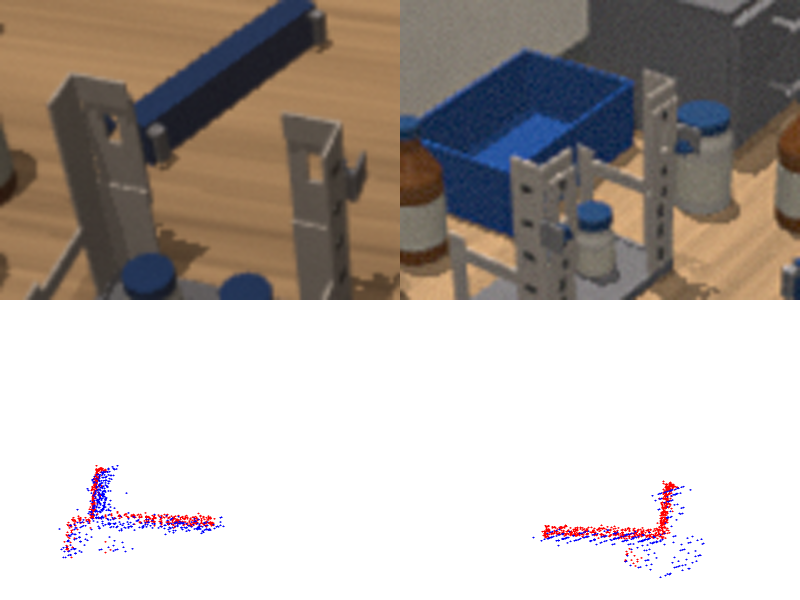

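Run:
```python
from h import *
from scipy.optimize import least_squares
for tag in("scene0","side0"):
    P,im,d=cloud(tag); q=P[(d>0)&(P[...,2]>.06)&(P[...,2]<.235)&(P[...,0]>.57)&(P[...,0]<.625)&(P[...,1]>-.32)&(P[...,1]<-.02)]
    q=q[((q[:,1]<-.226)&(q[:,1]>-.27))|((q[:,1]>-.104)&(q[:,1]<-.06))]
    r=least_squares(lambda p:q[:,0]-p[0]-p[1]*(q[:,1]+.165),[.6,.06],loss='cauchy',f_scale=.0015)
    g=np.abs(r.fun)<.004
    Y=q[g][:,1]
    print(tag,r.x,len(q),g.sum(),"std",r.fun[g].std())
    for lo,hi in((-.4,-.165),(-.165,0)):
        for zl,zh in((.2,.235),(.06,.2)):
            k=g&(q[:,1]>lo)&(q[:,1]<hi)&(q[:,2]>zl)&(q[:,2]<zh); print(zl,k.sum(),np.percentile(q[k,1],[1,50,99]).round(4),np.median(r.fun[k]).round(4))
P,im,d=cloud("scene0")
C=cam("wrist"); T=np.linalg.inv(C[2]); s=ctrl.read_state()
from scipy.spatial.transform import Rotation as R
w,x,y,z=s["ee_rot"]; Rt=R.from_quat([x,y,z,w]).as_matrix()
print("Rt",Rt.round(3)); print("cam in tool", (Rt.T@(T[:3,3]-s["position"])).round(4)); print((Rt.T@T[:3,:3]).round(3), C[0].round(1), C[1])
```

```text
scene0 [0.59698441 0.0663387 ] 1077 955 std 0.0021371066890203726
0.2 116 [-0.2697 -0.2477 -0.2297] 0.0015
0.06 427 [-0.2693 -0.2481 -0.2294] -0.0004
0.2 111 [-0.101  -0.085  -0.0632] 0.0011
0.06 301 [-0.1018 -0.0887 -0.0735] -0.0007
side0 [0.59178156 0.0631368 ] 672 473 std 0.002047980290198867
0.2 59 [-0.2687 -0.2485 -0.2301] 0.0003
0.06 163 [-0.2696 -0.2474 -0.2277] -0.0002
0.2 69 [-0.1023 -0.0832 -0.062 ] -0.0005
0.06 182 [-0.1035 -0.0844 -0.0607] -0.0002
Rt [[ 0.974  0.227 -0.001]
 [ 0.227 -0.974  0.002]
 [-0.    -0.002 -1.   ]]
cam in tool [ 0.071   0.0002 -0.1241]
[[-0.     0.961  0.277]
 [ 1.    -0.     0.001]
 [ 0.001  0.277 -0.961]] [[326.1   0.  320.4]
 [  0.  326.1 199.4]
 [  0.    0.    1. ]] [-0.05572006  0.          0.          0.          0.        ]
```

Beam C measures 177–181 × 24 mm with its top at 0.043, which matches the description. A and B are about 240 mm long and 57 mm tall. So C is the one to use: centre about (0.585, 0.181), hooks on its world +x side, yaw about +7°. The rack origin is about (0.5925, -0.1655), yaw -3.7°. On the way I'll stop for a tilted wrist view of the slots.

```bash
python3 -m pendant '[[[4,-4,-1],[0,0,-8]],[[8,-8,-2],[0,0,-16]],[[12,-13,-4],[0,0,-25]],[[17,-18,-6],[0,0,-35]],[[21,-23,-8],[0,0,-45]],[[26,-28,-10],[0,0,-55]],[[30,-33,-10],[0,0,-63]],[[35,-39.7,-10],[0,0,-73]],[[35.2,-39.7,-10],[0,0,-73]],[[35.2,-39.7,-10],[0,0,-73]]]' && python3 -c "
from h import *
s=ctrl.read_state();print(s['joint_pos'].round(2))"
```

```text
time: 1.35
position: [0.4018, -0.1621, 0.3505]
ee_rot: [0.0, 0.728, 0.686, 0.0]
contact_force: [-0.3, -0.5, 0.1]
width: 1.001
[ 0.78 -0.06 -0.47  1.85 -0.03  1.34  0.26]
```

```bash
python3 -m pendant '[[[0,-1,0],[-10,0,0]],[[0,-2,0],[-20,0,0]],[[0,-2,1],[-30,0,0]],[[0,-2,2],[-40,0,0]],[[0,-2,3],[-45,0,0]],[[0,-2,3],[-45,0,0]]]' && python3 -c "
from h import *
s=ctrl.read_state();print(s['joint_pos'].round(2))
C,im,d=snap('wrist','w1'); print(np.linalg.inv(C[2]).round(3))
cv2.imwrite('pics/w1r.png',cv2.resize(np.rot90(im)[:,:,::-1],(480,768))[:600])
"
```

```text
time: 2.1
position: [0.378, -0.1648, 0.3177]
ee_rot: [0.278, 0.676, 0.63, 0.261]
contact_force: [0.2, -0.6, 1.1]
width: 1.003
[ 0.62 -0.45 -0.03  2.42 -0.72  0.59  1.  ]
[[ 0.708  0.261 -0.656  0.297]
 [-0.052  0.946  0.32  -0.089]
 [ 0.704 -0.193  0.683  0.406]
 [ 0.     0.     0.     1.   ]]
```

View pics/w1.png

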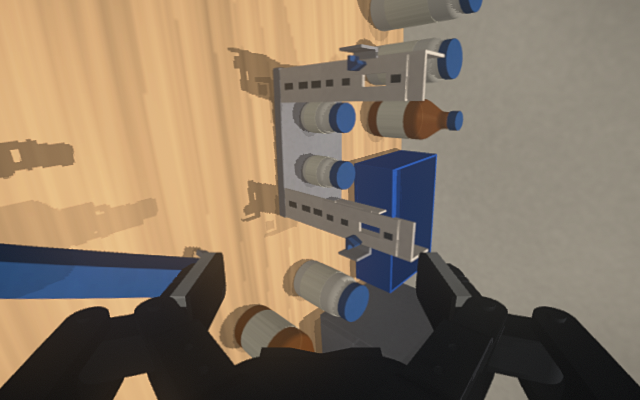

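The view shows the left upright at rows 60–105, the right upright at rows 190–255, and the catches near (352,52) and (352,245). Next I warp the front plane to metric coordinates to read the slot heights.

```bash
cat >> h.py <<'E'
def rack(o=(.5925,-.1655),deg=-3.7):
    a=np.radians(deg); return np.array([[np.cos(a),-np.sin(a),0,o[0]],[np.sin(a),np.cos(a),0,o[1]],[0,0,1,0],[0,0,0,1]])
def front(tag,W,x=0.,s=3,ys=(.125,-.125),zs=(.255,.09)):
    C,im,d=load(tag); n=int((ys[0]-ys[1])*1000*s); m=int((zs[0]-zs[1])*1000*s)
    yy,zz=np.meshgrid(np.linspace(*ys,n),np.linspace(*zs,m))
    P=np.c_[np.full(yy.size,x),yy.ravel(),zz.ravel(),np.ones(yy.size)]@W.T
    uv=proj(C,P[:,:3]).reshape(m,n,2).astype(np.float32)
    return cv2.remap(im,uv[...,0],uv[...,1],cv2.INTER_CUBIC), cv2.remap(d,uv[...,0],uv[...,1],cv2.INTER_NEAREST),uv
E
python3 - <<'E'
from h import *
f,_,_=front("w1",rack())
f=f.copy()
for z in range(100,255,10):
    r=int((255-z)*3); cv2.line(f,(340,r),(360 if z%50 else 400,r),(255,0,0),1)
for y in(-108,-64,64,108):
    cv2.line(f,(int((125-y)*3),0),(int((125-y)*3),12),(255,0,0),1)
cv2.imwrite("pics/front.png",f[:,:,::-1])
# depth plane fit from wrist depth
P,im,d=cloud("w1"); L=(P-np.array([.5925,-.1655,0]))@rack()[:3,:3]
for side in(1,-1):
    m=(d>0)&(np.abs(L[...,0])<.015)&(np.abs(L[...,1]-side*.086)<.03)&(L[...,2]>.1)&(L[...,2]<.3)
    q=L[m]; k=np.abs(q[:,0]-np.median(q[:,0]))<.004; print(side,np.median(q[:,0]).round(4),np.percentile(q[k][:,1],[1,99]).round(4),np.percentile(q[k][:,2],[1,99]).round(4))
E
```

```text
1 -0.0005 [0.0627 0.1133] [0.1045 0.2363]
-1 0.0005 [-0.1138 -0.0658] [0.1057 0.2363]
```

View pics/front.png

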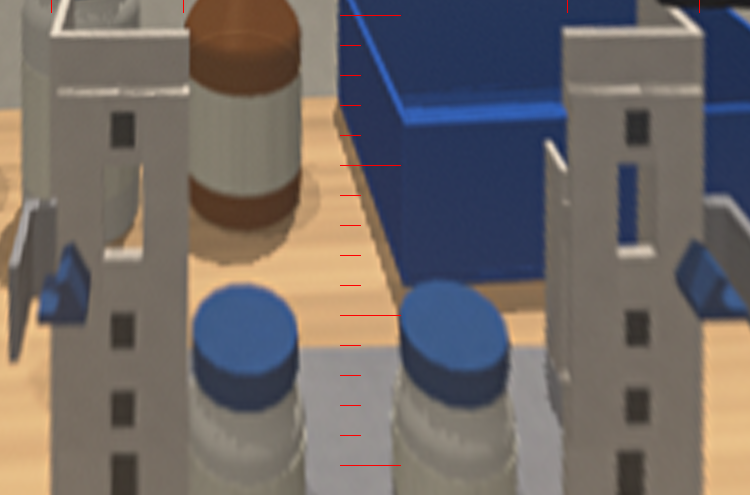

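Run:
```python
from h import *
s=6
f,_,_=front("w1",rack(),s=s); g=cv2.GaussianBlur(cv2.cvtColor(f,cv2.COLOR_RGB2GRAY),(0,0),2).astype(float)
Y=lambda c:125-c/s; Z=lambda r:255-r/s
def edges(p,fn,a,b,n=6):
    k=np.gradient(p); i=[j for j in range(a+1,b-1) if abs(k[j])>=abs(k[j-1]) and abs(k[j])>abs(k[j+1]) and abs(k[j])>2]
    return [(round(fn(j),1),round(k[j])) for j in i]
for nm,c in(("L",123*2),("R",637*2)):
    for dc in(-8,0,8): print(nm,"slot z",edges(g[:,c+dc-2:c+dc+3].mean(1),Z,0,560))
for nm,c in(("L",246),("R",1274)):
    for r in(380,420,460): print(nm,"y at z",Z(r),edges(g[r-6:r+6].mean(0),Y,c-180,c+180))
for nm,c in(("L",75*2),("L",165*2),("R",600*2),("R",680*2)):
    print(nm,"top z",edges(g[:,c-8:c+8].mean(1),Z,0,240))
```

```text
L slot z [(254.2, 2), (245.3, 8), (242.7, -8), (225.8, 4), (223.3, -5), (218.0, -4), (217.3, -4), (205.5, 4), (172.8, 6), (172.0, 6), (168.7, -5), (168.2, -5)]
L slot z [(254.2, 3), (247.8, -2), (245.3, 8), (242.8, -8), (226.2, 2), (225.3, 2), (223.5, -3), (223.0, -3), (217.5, -5), (206.2, 4), (205.7, 4), (172.7, 5), (172.3, 5), (168.8, -5)]
L slot z [(245.5, 8), (242.8, -7), (225.3, 3), (223.3, -4), (217.7, -5), (205.7, 4), (177.0, 3), (176.0, 3), (174.8, 3), (172.7, 3), (169.0, -5), (168.0, -4)]
R slot z [(246.2, 10), (243.2, -6), (226.8, 6), (226.5, 6), (224.0, -6), (219.3, -3), (218.3, -4), (218.0, -4), (217.3, -3), (207.2, 4), (206.7, 4), (206.3, 4), (205.8, 3), (200.5, -3), (173.0, 9), (170.0, -5), (169.5, -6), (169.2, -6)]
R slot z [(246.0, 8), (243.2, -7), (227.0, 5), (226.5, 5), (223.7, -6), (223.0, -4), (218.3, -4), (217.3, -3), (206.8, 4), (206.3, 4), (205.7, 3), (173.0, 8), (169.2, -6)]
R slot z [(245.8, 7), (243.3, -7), (226.5, 3), (226.2, 3), (223.7, -3), (218.3, -4), (207.2, 4), (206.3, 4), (173.3, 7), (172.8, 7), (169.3, -6)]
L y at z 191.66666666666666 [(78.8, 5), (77.3, -3), (62.0, -4), (55.0, 2)]
L y at z 185.0 [(112.3, -3), (79.2, 7), (77.5, -5), (60.5, -3), (60.0, -3)]
L y at z 178.33333333333331 [(106.2, 2), (81.2, 5), (77.5, -5)]
R y at z 191.66666666666666 [(-81.2, -5), (-87.5, 4), (-109.7, -4), (-110.0, -4)]
R y at z 185.0 [(-81.0, -5), (-87.0, 4), (-87.3, 4), (-109.3, -2)]
R y at z 178.33333333333331 [(-81.2, -5), (-87.3, 4), (-87.8, 4), (-109.7, -2)]
L top z [(245.0, 8), (242.8, -9), (225.3, 4), (223.3, -4)]
L top z [(245.3, 6), (243.0, -8), (225.8, 6), (223.3, -6)]
R top z [(246.0, 9), (243.2, -7), (226.3, 4), (223.8, -3), (223.3, -3)]
R top z [(251.8, 12), (248.7, -7), (245.8, 6), (243.2, -7), (227.0, 3), (226.3, 3), (223.7, -4)]
```

Estimates so far: the lower slot edges read about 168.9 mm, less about 0.8 mm bias, giving a strip offset of about 4.5 mm. Now I move above the beam.

```bash
python3 -m pendant '[[[4,0,0],[10,0,-1]],[[9,0,2],[20,1,-3]],[[14,1,5],[29,2,-6]],[[19,2,8],[37,3,-8]],[[24,3,12],[44.8,4.2,-10.2]],[[30,4,16],[44.8,4.2,-10.2]],[[35.8,4.7,21.3],[44.8,4.2,-10.2]],[[35.8,4.7,21.3],[44.8,4.2,-10.2]],[[35.8,4.7,21.3],[44.8,4.2,-10.2]]]' 0
python3 - <<'E'
from h import *
s=ctrl.read_state();print(s['joint_pos'].round(2),s['position'],s['ee_rot'].round(3))
C,im,d=snap('wrist','w2'); P,im,d=cloud('w2')
m=(d>0)&(P[...,2]>.034)&(P[...,2]<.046)&(np.abs(P[...,0]-.585)<.06)&(np.abs(P[...,1]-.181)<.13)
q=P[m]; r=cv2.minAreaRect(q[:,:2].astype(np.float32)*1000); print(len(q),r,np.median(q[:,2]),q[:,:2].min(0),q[:,:2].max(0))
E
```

```text
time: 3.28
position: [0.5898, 0.183, 0.2018]
ee_rot: [-0.002, 0.663, 0.749, 0.002]
contact_force: [-1.0, -0.3, 0.6]
width: 1.002
[ 0.36  0.56 -1.02  1.65  0.5   1.21 -0.65] [0.58979696 0.18297353 0.20178606] [-0.002  0.663  0.749  0.002]
5615 ((591.1467895507812, 178.24740600585938), (35.71314239501953, 184.24160766601562), 7.252643585205078) 0.04040228677389668 [0.56224748 0.08595273] [0.62030695 0.27026181]
```

View pics/w2.png

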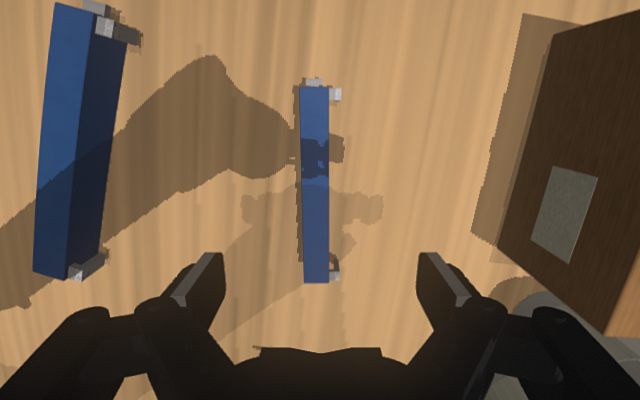

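The picture shows the beam centred at about (315,185), with its hooks on the right (+x) side at (335,95) and (334,272). The 184 mm length matches. Beam centre is (0.586, 0.1777), yaw 7.25°. Descend and grip.

```bash
python3 -m pendant '[[[-0.5,-0.4,5],[0,0,-0.3]],[[-0.5,-0.4,10],[0,0,-0.3]],[[-0.5,-0.4,14],[0,0,-0.3]],[[-0.5,-0.4,16.5],[0,0,-0.3]],[[-0.5,-0.4,17.8],[0,0,-0.3]],[[-0.5,-0.4,17.8],[0,0,-0.3]],[[-0.5,-0.4,17.8],[0,0,-0.3]]]' && python3 -m pendant '[[[0,0,0],[0,0,0]],[[0,0,0],[0,0,0]],[[0,0,0],[0,0,0]],[[0,0,0],[0,0,0]],[[0,0,0],[0,0,0]],[[0,0,0],[0,0,0]],[[0,0,0],[0,0,0]]]' 255
```

```text
time: 4.2
position: [0.5859, 0.1745, 0.0264]
ee_rot: [0.001, 0.662, 0.75, 0.001]
contact_force: [0.2, -0.8, 0.2]
width: 1.0
time: 5.08
position: [0.5852, 0.1742, 0.0253]
ee_rot: [0.001, 0.662, 0.75, 0.001]
contact_force: [0.9, -0.8, 4.5]
width: 0.286
```

```bash
python3 -m pendant '[[[0,0,-4],[0,0,0]],[[0,-2,-9],[0,0,0]],[[-3,-7,-13],[0,0,0]],[[-8,-12,-16.2],[0,0,0]],[[-13,-13.4,-16.2],[0,0,3]],[[-18,-13.4,-16.2],[0,0,6]],[[-23,-13.4,-16.2],[0,0,9]],[[-28,-13.4,-16.2],[0,0,10.8]],[[-32.4,-13.4,-16.2],[0,0,10.8]],[[-32.4,-13.4,-16.2],[0,0,10.8]]]' && python3 -m pendant '[[[0,0,0],[0,0,0]],[[0,0,0],[0,0,0]]]'
python3 - <<'E'
from h import *
s=ctrl.read_state();print(s['joint_pos'].round(2),s['position'],s['ee_rot'].round(3),s['contact_force'])
C,im,d=snap('wrist','w3'); snap('side','s3'); snap('scene','c3')
E
```

```text
time: 6.32
position: [0.4907, -0.1688, 0.1854]
ee_rot: [-0.0, 0.732, 0.681, -0.001]
contact_force: [0.2, 0.4, -2.3]
width: 0.286
time: 6.58
position: [0.4917, -0.1626, 0.1866]
ee_rot: [0.0, 0.728, 0.685, 0.0]
contact_force: [-0.2, -1.1, -1.9]
width: 0.289
[ 1.09  0.37 -1.04  1.9   0.36  1.07 -0.16] [ 0.49167074 -0.16256904  0.1866473 ] [0.    0.728 0.685 0.   ] [-0.19149612 -1.11509542 -1.94607402]
```

View pics/w3.png

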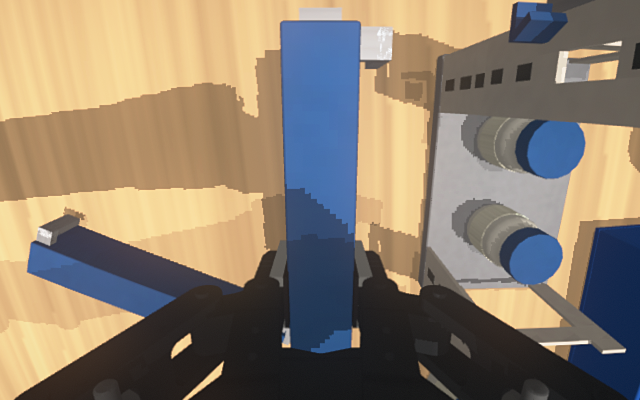

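Run:
```python
from h import *
P,im,d=cloud("w3"); W=rack(); L=(P-W[:3,3])@W[:3,:3]
for n,(u0,u1,v0,v1) in {"bartop":(300,345,30,180),"hooktop":(366,388,32,52)}.items():
    q=L[v0:v1,u0:u1].reshape(-1,3); print(n,np.percentile(q,5,axis=0).round(4),np.median(q,axis=0).round(4),np.percentile(q,95,axis=0).round(4))
# edge points of bar, hook, via local depth
C,_,_=load("w3")
def pt(u,v,dd): return ((unproj(C,[(u,v)],[dd])-W[:3,3])@W[:3,:3])[0].round(4)
db=np.median(d[30:40,300:345]); print("far end centre",pt(320,20.5,db),"L/R edges row60",pt(282,60,db),pt(359.5,60,db))
g=cv2.cvtColor(im,cv2.COLOR_RGB2GRAY).astype(float)
for c in(320,377): k=np.diff(g[5:80,c-3:c+4].mean(1)); print(c,[(5+j,round(k[j])) for j in range(len(k)) if abs(k[j])>12])
dh=np.median(d[32:52,366:388]); print("hook corners",pt(362,27,dh),pt(392,27,dh),pt(392,60,dh))
f,_,_=front("w3",W,s=6,ys=(.13,.03),zs=(.25,.10)); cv2.imwrite("pics/f3.png",cv2.resize(f,(0,0),fx=.5,fy=.5)[:,:,::-1])
f2,_,_=front("s3",W,s=3,ys=(.13,-.13),zs=(.26,.12)); 
cv2.imwrite("pics/f3b.png",np.hstack([cv2.resize(f,(400,600)),cv2.resize(f2,(400,215*1)) if 0 else np.zeros((600,1,3),np.uint8)])[:,:,::-1])
```

```text
bartop [-0.1063  0.045   0.2008] [-0.0998  0.067   0.2019] [-0.0933  0.0873  0.203 ]
hooktop [-0.0856  0.0841  0.1968] [-0.0825  0.0868  0.1979] [-0.0792  0.0895  0.199 ]
far end centre [-0.1005  0.0923  0.2007] L/R edges row60 [-0.1121  0.0803  0.2041] [-0.0884  0.0804  0.2041]
320 [(19, -73), (20, -43)]
377 [(58, -26), (59, -93), (60, -31), (67, 15), (68, 45), (75, -18)]
hook corners [-0.0871  0.0914  0.1966] [-0.0774  0.0915  0.1966] [-0.0775  0.0811  0.1996]
```

View pics/f3b.png

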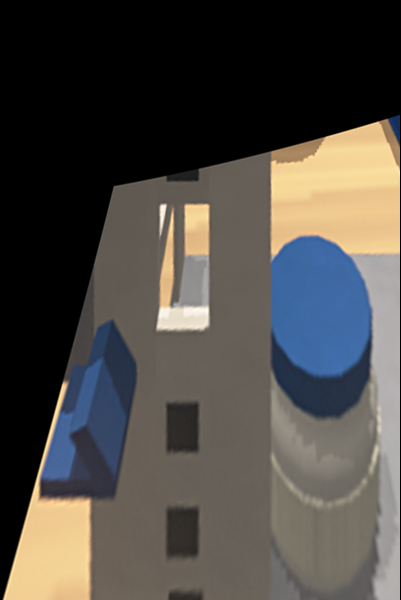

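The warped front view shows the left slot at columns 158–210, rows 204–331. That puts its centre at y≈84.0 and z≈183 in my rack frame. The hook measures y≈86.3. So I shift -2.3 mm along y. The offset is about 3.5 mm, and the current underside of 161.3 mm lies inside the pass window. Approach.

```bash
python3 -m pendant '[[[-0.23,2,0],[0,0,0.2]],[[-0.23,4,0],[0,0,0.2]],[[-0.23,6,0],[0,0,0.2]],[[-0.23,7,0],[0,0,0.2]],[[-0.23,7.2,0],[0,0,0.2]],[[-0.23,7.2,0],[0,0,0.2]]]'
python3 - <<'E'
from h import *
s=ctrl.read_state();print(s['position'],s['contact_force'],s['torque'])
W=rack(); print("rack TCP",((s['position']-W[:3,3])@W[:3,:3]).round(4))
snap('wrist','w4'); snap('side','s4'); snap('scene','c4')
im=load('s4')[1]; c=load('c4')[1]
uv=proj(cam('side'),[[.59,-.167,.18]])[0].astype(int); uc=proj(cam('scene'),[[.59,-.167,.18]])[0].astype(int)
A=[cv2.resize(i[v-40:v+40,u-53:u+53],(400,300),interpolation=cv2.INTER_CUBIC) for i,(u,v) in((im,uv),(c,uc))]
w=cv2.resize(load('w4')[1][:188,200:450],(400,300))
cv2.imwrite('pics/m4.png',np.vstack([np.hstack(A),np.hstack([w,np.zeros_like(w)])])[:,:,::-1])
E
```

```text
time: 7.48
position: [0.5632, -0.1709, 0.1869]
ee_rot: [0.0, 0.73, 0.683, -0.0]
contact_force: [-0.9, 0.4, -2.1]
width: 0.282
[ 0.5631572  -0.17089271  0.18687428] [-0.94235861  0.36988107 -2.11243708] [-0.02316034  0.06765201 -0.0047466 ]
rack TCP [-0.0289 -0.0073  0.1869]
```

View pics/m4.png

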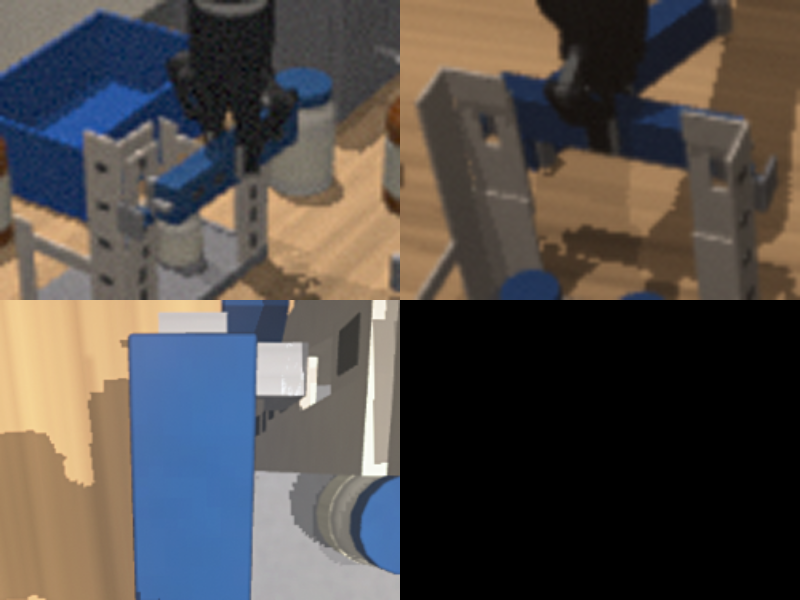

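Run:
```python
from h import *
s=ctrl.read_state();W=rack(); print("rack TCP",((s['position']-W[:3,3])@W[:3,:3]).round(4),s['ee_rot'])
P,im,d=cloud("w4"); C=load("w4")[0]; L=(P-W[:3,3])@W[:3,:3]
for n,(u0,u1,v0,v1) in {"bartop":(290,350,25,150),"hook":(364,384,30,56)}.items():
    q=L[v0:v1,u0:u1].reshape(-1,3); print(n,np.median(q,axis=0).round(4))
def pt(u,v,dd): return ((unproj(C,[(u,v)],[dd])-W[:3,3])@W[:3,:3])[0].round(4)
g=cv2.cvtColor(im,cv2.COLOR_RGB2GRAY).astype(float)
k=np.diff(g[5:80,368:380].mean(1)); print([(5+j,round(k[j])) for j in range(len(k)) if abs(k[j])>10])
k=np.diff(g[5:80,300:340].mean(1)); print([(5+j,round(k[j])) for j in range(len(k)) if abs(k[j])>10])
dh=np.median(d[30:56,364:384]); print(pt(374,27,dh),pt(374,60,dh)); db=np.median(d[24:30,300:340]); print("end",pt(320,21,db))
f,_,_=front("w4",W,s=6,ys=(.13,.03),zs=(.25,.10)); cv2.imwrite("pics/f4.png",f[:,:,::-1][150:650])
```

```text
rack TCP [-0.0289 -0.0075  0.187 ] [ 5.22946235e-04  7.30435231e-01  6.82981759e-01 -1.30138754e-04]
bartop [-0.0282  0.0688  0.2021]
hook [-0.011   0.0829  0.1981]
[(25, 43), (26, 102), (58, -36), (59, -87), (60, -27)]
[(19, -59), (20, -54), (22, 10)]
[-0.0107  0.0877  0.1966] [-0.0109  0.0773  0.1996]
end [-0.0281  0.0883  0.2017]
```

View pics/f4.png

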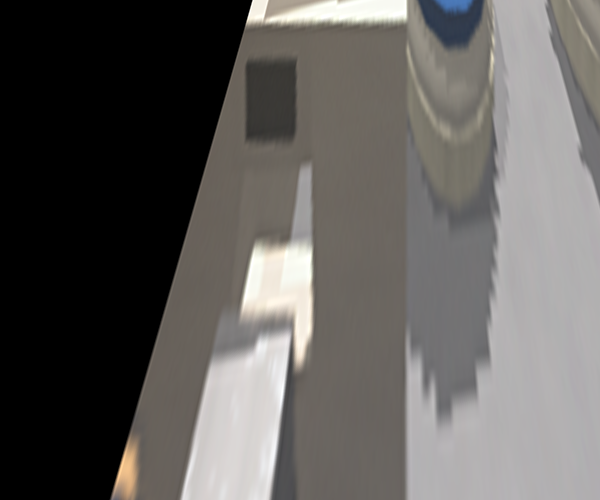

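The hook spans y 77.3–87.7 and the slot 77.8–90.5, so I shift +1.6 mm in y and go in gently.

```bash
python3 -m pendant '[[[0.16,0,0],[0,0,0]],[[0.16,0,0],[0,0,0]],[[0.16,0.3,0],[0,0,0]],[[0.16,0.5,0],[0,0,0]],[[0.16,0.7,0],[0,0,0]],[[0.16,0.9,0],[0,0,0]],[[0.16,1.1,0],[0,0,0]],[[0.16,1.1,0],[0,0,0]]]'
python3 - <<'E'
from h import *
s=ctrl.read_state();W=rack(); print("rack TCP",((s['position']-W[:3,3])@W[:3,:3]).round(4),s['ee_rot'],s['contact_force'],s['torque'].round(2))
E
```

```text
time: 8.62
position: [0.575, -0.1701, 0.187]
ee_rot: [0.001, 0.73, 0.683, 0.0]
contact_force: [-0.2, -0.0, -2.6]
width: 0.284
rack TCP [-0.0172 -0.0057  0.187 ] [5.45064542e-04 7.30364002e-01 6.83057834e-01 3.49825998e-04] [-0.17112144 -0.04891299 -2.64295571] [ 0.03 -0.02 -0.04]
```

At -17 mm, past the -23 mm strike plane with no contact force, so the hooks are in the slots. Finish going in, then lower.

```bash
python3 -m pendant '[[[0,0.2,0],[0,0,0]],[[0,0.35,0],[0,0,0]],[[0,0.4,0],[0,0,0]],[[0,0.4,0],[0,0,0]]]' && python3 -m pendant '[[[0,0,0.2],[0,0,0]],[[0,0,0.4],[0,0,0]],[[0,0,0.6],[0,0,0]],[[0,0,0.8],[0,0,0]],[[0,0,1.0],[0,0,0]],[[0,0,1.0],[0,0,0]]]'
python3 - <<'E'
from h import *
s=ctrl.read_state();W=rack(); print("rack TCP",((s['position']-W[:3,3])@W[:3,:3]).round(4),s['contact_force'],s['torque'].round(2))
E
```

```text
time: 9.12
position: [0.5783, -0.1704, 0.1869]
ee_rot: [0.0, 0.73, 0.683, -0.0]
contact_force: [-1.2, 0.5, -1.0]
width: 0.282
time: 9.88
position: [0.5787, -0.1701, 0.1781]
ee_rot: [0.001, 0.73, 0.683, -0.0]
contact_force: [-6.0, -0.2, 6.3]
width: 0.284
rack TCP [-0.0135 -0.0055  0.1781] [-6.04222965 -0.20502751  6.2883427 ] [0.26 1.25 0.56]
```

```bash
python3 -m pendant '[[[0,-0.05,0.2],[0,0,0]],[[0,-0.05,0.4],[0,0,0]],[[0,-0.05,0.6],[0,0,0]],[[0,-0.05,0.8],[0,0,0]],[[0,-0.05,0.8],[0,0,0]]]'
python3 - <<'E'
from h import *
s=ctrl.read_state();W=rack(); print("rack TCP",((s['position']-W[:3,3])@W[:3,:3]).round(4),s['contact_force'],s['torque'].round(2))
E
```

```text
time: 10.5
position: [0.5784, -0.1702, 0.1688]
ee_rot: [0.0, 0.73, 0.683, 0.0]
contact_force: [-3.4, 1.0, 1.5]
width: 0.286
rack TCP [-0.0138 -0.0056  0.1688] [-3.43036066  1.01845037  1.51924051] [0.29 0.67 0.35]
```

```bash
python3 -m pendant '[[[0,0,0.2],[0,0,0]],[[0,0,0.4],[0,0,0]],[[0,0,0.5],[0,0,0]],[[0,0,0.6],[0,0,0]],[[0,0,0.7],[0,0,0]],[[0,0,0.7],[0,0,0]]]'
python3 - <<'E'
from h import *
s=ctrl.read_state();W=rack(); print("rack TCP",((s['position']-W[:3,3])@W[:3,:3]).round(4),s['contact_force'],s['torque'].round(2))
E
```

```text
time: 11.25
position: [0.5783, -0.1707, 0.1634]
ee_rot: [0.001, 0.731, 0.683, -0.0]
contact_force: [-6.5, -0.4, 9.3]
width: 0.284
rack TCP [-0.0139 -0.0061  0.1634] [-6.47558214 -0.38518573  9.2587065 ] [0.11 1.36 0.27]
```

```bash
python3 -m pendant '[[[0,0,0.15],[0,0,0]],[[0,0,0.3],[0,0,0]],[[0,0,0.4],[0,0,0]],[[0,0,0.4],[0,0,0]]]'
python3 - <<'E'
from h import *
s=ctrl.read_state();W=rack(); print("rack TCP",((s['position']-W[:3,3])@W[:3,:3]).round(4),s['contact_force'],s['torque'].round(2))
snap('wrist','w5'); snap('side','s5'); snap('scene','c5')
im=load('s5')[1]; c=load('c5')[1]
uv=proj(cam('side'),[[.59,-.167,.16]])[0].astype(int); uc=proj(cam('scene'),[[.59,-.167,.16]])[0].astype(int)
A=[cv2.resize(i[v-40:v+40,u-53:u+53],(400,300),interpolation=cv2.INTER_CUBIC) for i,(u,v) in((im,uv),(c,uc))]
w=cv2.resize(load('w5')[1][:188,200:450],(400,300))
cv2.imwrite('pics/m5.png',np.vstack([np.hstack(A),np.hstack([w,np.zeros_like(w)])])[:,:,::-1])
E
```

```text
time: 11.75
position: [0.5784, -0.1707, 0.1632]
ee_rot: [0.002, 0.731, 0.683, -0.001]
contact_force: [-16.9, -0.0, 30.4]
width: 0.278
rack TCP [-0.0138 -0.0061  0.1632] [-16.92036876  -0.04239369  30.41918907] [0.26 3.02 0.32]
```

View pics/m5.png

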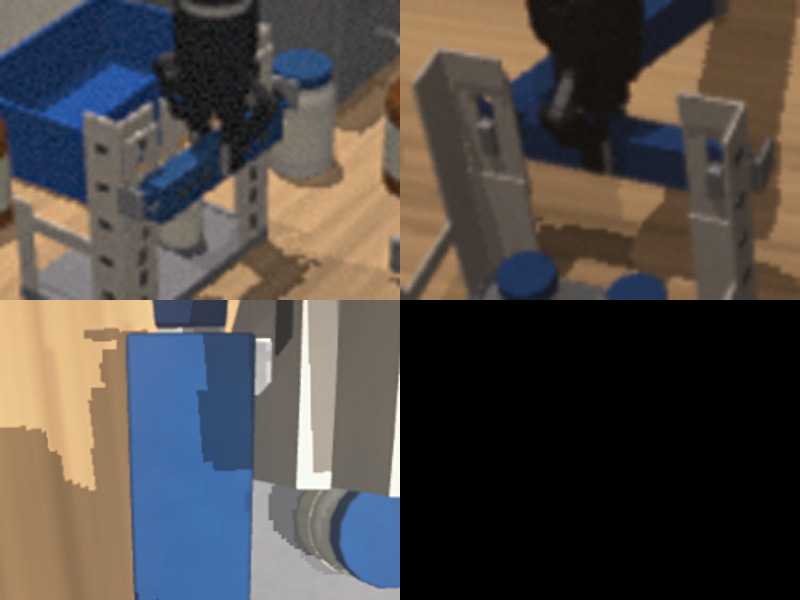

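With 30 N applied there is no further motion, so this looks like a hard stop. The height of 163.2 gives an offset of about 4 mm, consistent. Both hooks show behind the strips. In the wrist view the blue catch covers the left ear. Now a gentle lift test of the locks.

```bash
python3 -m pendant '[[[0,-0.05,-0.2],[0,0,0]],[[0,-0.1,-0.4],[0,0,0]],[[0,-0.1,-0.5],[0,0,0]],[[0,-0.1,-0.7],[0,0,0]],[[0,-0.1,-0.8],[0,0,0]],[[0,-0.1,-0.8],[0,0,0]]]'
python3 - <<'E'
from h import *
s=ctrl.read_state();W=rack(); print("rack TCP",((s['position']-W[:3,3])@W[:3,:3]).round(4),s['contact_force'],s['torque'].round(2))
E
```

```text
time: 12.65
position: [0.5778, -0.1703, 0.1656]
ee_rot: [0.001, 0.73, 0.683, 0.001]
contact_force: [2.4, -0.2, -5.0]
width: 0.284
rack TCP [-0.0144 -0.0057  0.1656] [ 2.37508239 -0.23358791 -4.95470487] [-0.09 -0.45  0.03]
```

```bash
python3 -m pendant '[[[0,0,-0.15],[0,0,0]],[[0,0,-0.25],[0,0,0]],[[0,0,-0.25],[0,0,0]]]'
python3 - <<'E'
from h import *
s=ctrl.read_state();W=rack(); print("rack TCP",((s['position']-W[:3,3])@W[:3,:3]).round(4),s['contact_force'],s['torque'].round(2))
E
```

```text
time: 13.02
position: [0.5777, -0.1703, 0.1658]
ee_rot: [0.0, 0.73, 0.683, 0.001]
contact_force: [8.2, 0.1, -19.4]
width: 0.286
rack TCP [-0.0145 -0.0057  0.1658] [  8.23177936   0.09837599 -19.39699529] [-0.21 -1.74  0.02]
```

The beam stops rigidly after 2.5 mm of play: 19 N upward, with almost no moment about the rack's x axis, so both catches hold. Relax, release and retreat upward.

```bash
python3 -m pendant '[[[0,0,0.2],[0,0,0]],[[0,0,0.5],[0,0,0]],[[0,0.02,0.52],[0,0,0]]]' && python3 -m pendant '[[[0,0,0],[0,0,0]],[[0,0,0],[0,0,0]],[[0,0,0],[0,0,0]],[[0,0,0],[0,0,0]],[[0,0,0],[0,0,0]]]' 100 && python3 -m pendant '[[[0,0,-1],[0,0,0]],[[0,0,-3],[0,0,0]],[[0,0,-7],[0,0,0]],[[0,0,-12],[0,0,0]],[[0,0,-17],[0,0,0]],[[0,-4,-20],[0,0,0]],[[0,-8,-20],[0,0,0]],[[0,-12,-20],[0,0,0]],[[0,-16,-20],[0,0,0]],[[0,-18,-20],[0,0,0]]]'  && python3 -m pendant '[[[0,0,0],[-10,0,0]],[[0,0,0],[-20,0,0]],[[0,0,0],[-30,0,0]],[[0,0,1],[-36,0,0]],[[0,0,1],[-36,0,0]],[[0,0,1],[-36,0,0]]]'
python3 - <<'E'
from h import *
print(ctrl.read_state()['joint_pos'].round(2))
snap('wrist','w6'); snap('side','s6'); snap('scene','c6')
f,_,_=front("w6",rack(),x=-.015,s=3,zs=(.25,.10)); cv2.imwrite("pics/f6.png",f[:,:,::-1])
c=load('c6')[1]; s=load('s6')[1]
uv=proj(cam('side'),[[.59,-.167,.16]])[0].astype(int); uc=proj(cam('scene'),[[.59,-.167,.13]])[0].astype(int)
A=[cv2.resize(i[v-h:v+h,u-w:u+w],(375,int(375*h/w)),interpolation=cv2.INTER_CUBIC) for i,(u,v),h,w in((s,uv,20,60),(c,uc,24,72))]
h=min(a.shape[0] for a in A); cv2.imwrite('pics/m6.png',np.vstack([f,np.hstack([a[:h] for a in A])])[:,:,::-1])
E
```

```text
time: 13.4
position: [0.5777, -0.1702, 0.1637]
ee_rot: [0.001, 0.73, 0.683, 0.0]
contact_force: [0.8, 0.0, -1.7]
width: 0.287
time: 14.02
position: [0.5775, -0.1704, 0.1634]
ee_rot: [0.001, 0.73, 0.683, 0.0]
contact_force: [-0.8, -0.4, -0.0]
width: 0.608
time: 15.28
position: [0.3965, -0.1575, 0.3641]
ee_rot: [0.002, 0.731, 0.683, -0.001]
contact_force: [0.5, -0.6, 0.6]
width: 0.608
time: 16.02
position: [0.3991, -0.1577, 0.3549]
ee_rot: [0.227, 0.693, 0.651, 0.211]
contact_force: [-0.1, 0.8, 0.9]
width: 0.611
[ 1.24 -0.45 -0.53  2.23 -0.77  0.9   1.  ]
```

View pics/m6.png

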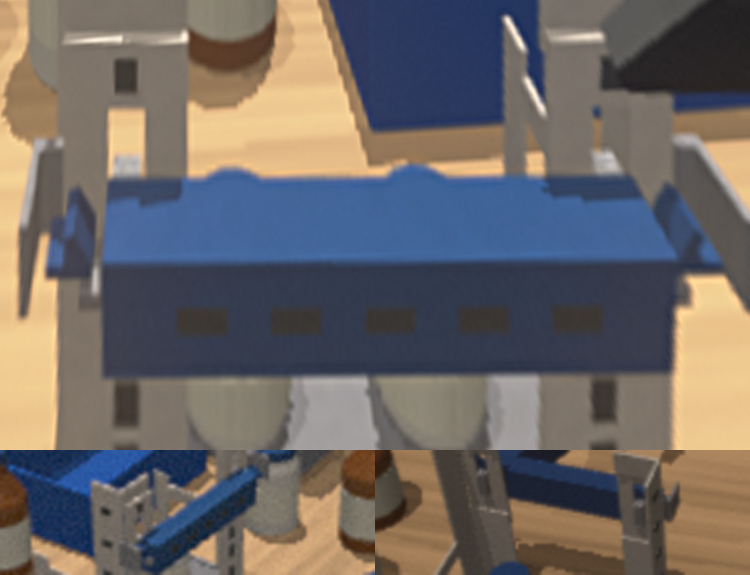

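The beam hangs level on its own, with both hooks in the slots (125,165) and (605,165). The blue catches at (75,245) and (690,240) sit over the ears. The jars look undisturbed and the robot is clear. Handing in.

```bash
python3 -c "
from h import *
print(ctrl.close_job(), ctrl.read_state()['time'])"
```

```text
the job is handed in; nothing more can be done
the job is handed in; nothing more can be done
```

The small blue beam (184 mm) is hanging on the rack by itself. Both hooks are through the open slots and both catches are over the ears. I handed it in after about 16 s of robot time.

- **Choice of beam:** I took the smallest of the three look-alikes. The other two measured about 240 mm long.
- **Fit:** The hooks passed the slots without striking the strips. I pushed down until 30 N gave no further movement. That stop puts the strip offset at about 4 mm, close to the 3–5 mm I read from the pictures.
- **Lock test:** Pulling up, the beam rose about 2.5 mm in its play and then held rigidly at 19 N. There was almost no sideways moment, so both catches are holding.
- **Last look:** After release the beam hung level with the catches shut. The two jars on the rack stood as before and the robot was touching nothing. I did not re-measure the table jars, the bottle or the hammer; the arm's planned path stayed clear of them.
- **Correction:** The sideways position needed one 1.6 mm fix just before the hooks went in. Nothing else disagreed.

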